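# Clamp the lens in the cementing jig

## Robot

A 6-joint arm with a two-finger parallel gripper is mounted at the origin on a cart in front of the work surface, level with it; the furniture and walls round the work are solid. World frame = base frame: x ahead of the robot, y to its left, z up, the work surface at z = 0. Lengths are in m, angles in rad, forces in N, time in s.
With the tool pointing down it reaches from about 0.35 to 0.775 m from the base axis. Payload 5.5 kg.
Tool frame: the origin (TCP) lies midway between the tips of the shut fingers; the grasp point (between the pads) lies 19 mm behind it; z points along the fingers, y is the line along which they close (so a half turn about z gives the same grasp; the last joint's range is limited). The gripper opens to 85 mm and grips with 20 to 120 N. Pads are 22 mm wide; open, the fingers measure 114 mm over their backs; the gripper's body (76 mm by 85 mm) begins 54 mm behind the grasp point. The pads swing forward as they close: fully open they stand 13 mm farther back than shut.
Start: joints at [-1.323, 0.313, 0.046, 1.304, 0, 1.431], TCP at [0.217, -0.532, 0.231] pointing down, gripper open.
Joint ranges: [-2.76, 2.76], [-0.86, 1.69], [-1.03, 1.26], [-2.2, 2.34], [-1.47, 1.5], [-3.14, 3.14]. Speed limits (rad/s): [2.57, 2.57, 3.14, 3.14, 3.14, 3.14].

## Interface

Orientations are given as a unit quaternion [x, y, z, w].
In Python, from station import * gives the robot as it stands.
- The arm moves only by the tool step_arm, never from a script. Its argument "deltas" is a list of rows, each a list of 7 numbers: the gripper command: -1 is fully open, 1 is shut, values between are in proportion, then the shift along the tool's x, y, z in mm, then the turn, a rotation vector about the tool's x, y, z in rad. In form: [[claw, x, y, z, wx, wy, wz], ...]. A call has 1 to 10 rows; each row is the pose to reach, as a shift and turn from the pose commanded when the call began, along the tool's axes at that moment; what a row does not reach only later rows make up. A row lasts 1/10 s, in which the tool goes at most 50 mm and 8.59 degrees, less where a joint would pass 70% of its speed; a pose out of reach is approached as far as the arm can. A call with a gripper value outside its range is refused whole. The fingers move at their own pace and stop on an object; the grip force is fixed at half the most. Time passes only in rows, so rows that repeat a pose let the fingers close. It gives the time, the measured TCP pose, the force, the opening and the grip force at its end, in the units of the state.
- get_obs(): the state, without advancing time (a new reading comes with each control period).
- snapshot(name): name is "side" or "top"; returns the picture (480x640x3 uint8, blue, green, red); there is no depth.
- camera_params(name): a dict with "mtx" (3x3 intrinsics, pixels), "k1" (the pictures are not rectified: a ray, as slopes to the right and down, at radius r is drawn at 1 + k1 r^2 times it, then the intrinsics apply), "R" (3x3) and "t" (3): a world point X has camera coordinates R X + t. Camera axes: x right, y down, z forward; pixel columns grow to the right and rows downward; lengths in m; the calibration is good to about 2 mm. A picture is of the moment at which its call begins. camera_params takes no time and is no camera call.
- finish_job(): hands the job in; it is judged then, once.
The state is a dict: "clock": time; "joint_positions": joint angles; "joint_vel": joint speeds; "joint_efforts": joint torques, N m; "eef_pos": TCP position; "tcp_rot": TCP orientation; "force": force on the tool from outside, world axes, zero at the start; "torque": the same for the moment, N m; "gripper_width": finger opening in m; "grip_force": force on a finger pad.
Only numpy, scipy, OpenCV 4.12 (cv2) and the standard library are available. Lean on these libraries where they do the work, as an engineer would, in place of code of your own. Each camera call takes 0.05 s, during which the arm holds its last target. There are 200 camera calls.

## Task

Clamp the lens ring that lies in the nest of the jig: with the outside of a finger push the clamp strap by its upright tab until it has swung all the way over the lens against its stop, and only then press the cam lever down until it lies level. Only push and press, do not grip the strap or the lever; leave the lens untouched in its nest and the things standing around where they are.

Things in the scene. Friction and masses are not known exactly. Their poses are not given: they have to be found in the camera images.
- jig: Fixed aluminium base plate, 90 (x) x 200 (y) x 12 mm; origin at the centre of its underside, on the bench. Its z is up; its y axis runs from the strap's pivot post (at y = -65 mm) over the lens nest (at x = y = 0) to the latch (at y = +70 mm). A dark steel latch column, 20 x 32 mm, 65 mm high, stands at x = +13 to +33 mm, y = 54 to 86 mm; the strap's closed end lies between it and the robot side.
- strap (a joint): Swing angle (rad) of the flat steel clamp strap about its vertical pivot: 0 = closed, strap along the jig's +y over the lens, against its stop; positive = open, swung to the jig's -x side (anticlockwise from above), up to 1.6; starts at 0.7 to 1.3. Strap 20 wide, 10 thick, underside 30 mm above the bench, reaching 126 mm from the pivot. It swings with light friction (about 1 N at the tab) and stays where it is left.
- strap_pivot (a point): Point on the strap's pivot axis, at the height of the strap's top face (40 mm above the bench). Its y axis points along the strap from pivot to free end, z up; turns with the strap.
- strap_tab (a point): Centre of the upright steel push tab on the strap, 92 mm from the pivot axis; the tab is 12 mm thick in the swing direction, 24 mm wide along the strap and stands from 40 to 68 mm above the bench. Axes as strap_pivot's: the side to push on is its -x side, to push it along its +x. Gripping the tab, the strap or the lever's pad from two opposite sides is not allowed.
- lever (a joint): Angle (rad) of the cam lever about its level axle: 0 = fully up, 1.15 rad (66 degrees) above level, leaning along the jig's +y; grows as it is pressed; 1.15 = level, its lower stop. Starts at 0 to 0.3. Stiff: needs about 3 to 8 N at the thumb pad, stays where it is left. Its cam bears on the strap's free end.
- lever_axle (a point): Point on the lever's axle, which runs along the jig's x, 53 mm above the bench, at x = 0, y = +70 mm of the jig; its axes are the jig's.
- lever_pad (a point): Centre of the upper face of the black thumb pad at the lever's end (34 along the axle, 28 along the lever, 9 mm thick): 82 mm out from the axle along the lever and 8 mm off the lever's centre line; the lever's end is 96 mm from the axle. The upper face looks up and towards the strap while the lever is raised. It moves in the upright plane through the jig's y axis; with the lever level it is 61 mm above the bench and 152 mm from the jig's centre.
- lens_center (a point): Centre of the black threaded lens ring (33 mm across, 10 mm high, loose) lying in its nest, half-way up (17 mm above the bench). Not to be touched by the robot.
- nest_center (a point): Where the centre of the lens belongs: on the nest's axis, 17 mm above the bench. The nest is a rim 45 mm across, 4 mm high on the base plate.
- dust_cap: Bystander: black cap, 31 mm across, 12 high, loose on the bench; origin at its underside.
- tape: Bystander: roll of tape lying flat, 69 mm across, 18 high, loose; origin at its underside.
- case: Bystander: white and black cylindrical objective case, 34 mm across, 68 high, standing loose; origin at its underside.
- post: Bystander: black post holder, 25 x 40 mm, 52 high, standing loose; origin at its underside.

How it is judged:
By the outcome, as a careful person would: the job done as asked, in the order asked, and still so for the second after the job is handed in, with the robot touching nothing.
It also fails if it takes over 45 s, if anything falls off the work surface, if the arm or the gripper's body presses on something with over 40 N, if the wrist force passes 120 N, or if a joint passes its speed limit or range.

## Working session

There is one attempt and no reset: what is moved stays moved. The work goes in short steps, Python scripts to look and compute and a tool call to move; the robot and the scene stay as the last step left them, time stands still between calls to the robot, and variables do not carry over. Pictures are saved under pics/ and viewed, at most 10 in all, crops included, and the job is handed in when it is done.

Besides the shell and the picture viewer there is one more tool, called after ">>>" as name([rows], argument=value, ...), one row to a line, values as JSON. step_arm: Moves the arm, as the interface text tells. Its arguments: {"type":"object","properties":{"deltas":{"type":"array"}},"required":["deltas"]}

```bash
mkdir -p pics; python3 - <<'E'
from station import *
import cv2
for n in ("side","top"):
    cv2.imwrite(f"pics/{n}0.png",snapshot(n)); p=camera_params(n)
    print(n,p["mtx"],p["k1"],p["R"],p["t"])
o=get_obs();print(o["eef_pos"],o["tcp_rot"],o["gripper_width"],o["force"])
E
```

```text
side [[557.39308094   0.         328.93489633]
 [  0.         557.39308094 239.59858125]
 [  0.           0.           1.        ]] -0.05813056887773943 [[ 0.99570977 -0.09226149  0.00706163]
 [-0.03731697 -0.47022349 -0.88175808]
 [ 0.08467286  0.87771162 -0.47164904]] [-0.411659    0.26721598  0.79191189]
top [[437.34461965   0.         317.51769774]
 [  0.         437.34461965 245.67945967]
 [  0.           0.           1.        ]] -0.04012316293131336 [[-0.00418989 -0.99994675 -0.00943142]
 [-0.99436858  0.0051649  -0.10585105]
 [ 0.10589412  0.00893481 -0.99433727]] [0.38086824 0.45792046 0.92551362]
[ 0.21731967 -0.53185449  0.23047628] [ 9.81258371e-01  1.92694863e-01 -3.80863953e-05 -8.35442533e-04] 0.08495159232544607 [ 0.42169721  0.58124931 -0.07891621]
```

View pics/side0.png

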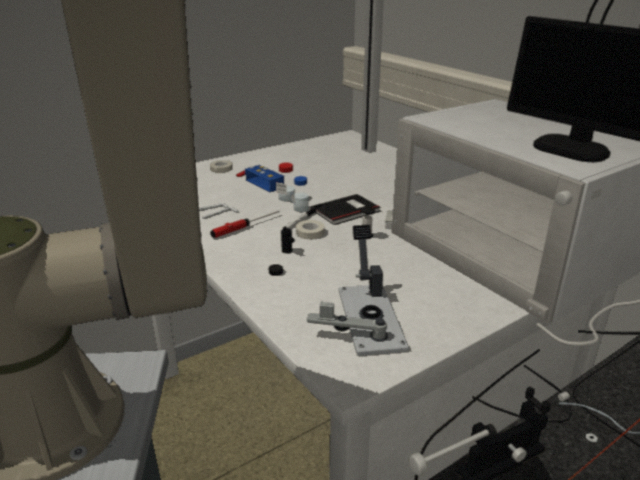

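View pics/top0.png

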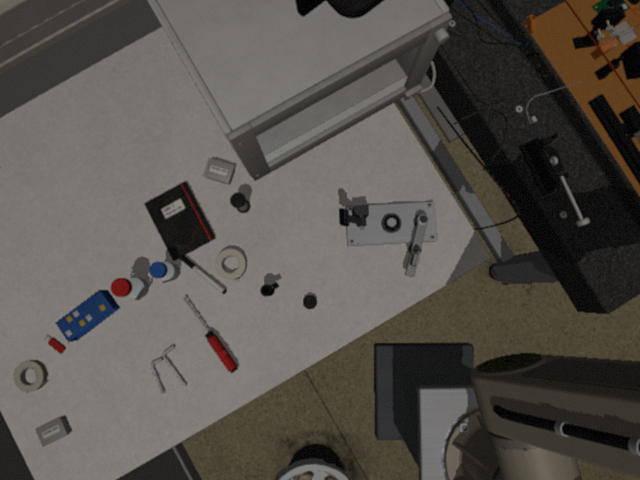

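The side view shows the jig at about (372,320), with the strap open toward the robot, its tab at (327,308) and the raised lever pad at (362,232). The top view shows the plate spanning (345–438, 200–245), the pivot near (422,217) and the strap end near (410,273). I'll zoom in next.

```bash
cat > h.py <<'E'
import numpy as np, cv2
from station import *
def ray(n,uv):
    p=camera_params(n)
    K=np.array(p["mtx"]);R=np.array(p["R"]);t=np.array(p["t"])
    d=cv2.undistortPoints(np.array([[uv]],float),K,np.array([p["k1"],0,0,0,0.]))[0,0]
    return -R.T@t, R.T@np.array([d[0],d[1],1])
def onz(n,uv,z):
    c,d=ray(n,uv); return c+d*(z-c[2])/d[2]
def tri(a,b):
    c1,d1=ray("side",a);c2,d2=ray("top",b)
    s=np.linalg.lstsq(np.c_[d1,-d2],c2-c1,rcond=None)[0]
    p,q=c1+d1*s[0],c2+d2*s[1]; return (p+q)/2,np.linalg.norm(p-q)
def proj(n,X):
    p=camera_params(n);R=np.array(p["R"])
    return cv2.projectPoints(np.array([X],float),cv2.Rodrigues(R)[0],np.array(p["t"]),np.array(p["mtx"]),np.array([p["k1"],0,0,0,0.]))[0][0,0]
E
python3 - <<'E'
import cv2,numpy as np
t=cv2.imread("pics/top0.png")[170:290,320:460]; s=cv2.imread("pics/side0.png")[210:370,290:430]
a=cv2.resize(t,None,fx=5,fy=5,interpolation=cv2.INTER_CUBIC); b=cv2.resize(s,None,fx=3.75,fy=3.75,interpolation=cv2.INTER_CUBIC)
cv2.imwrite("pics/tc.png",a);cv2.imwrite("pics/sc.png",b)
E
```

```text
(no output)
```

View pics/tc.png

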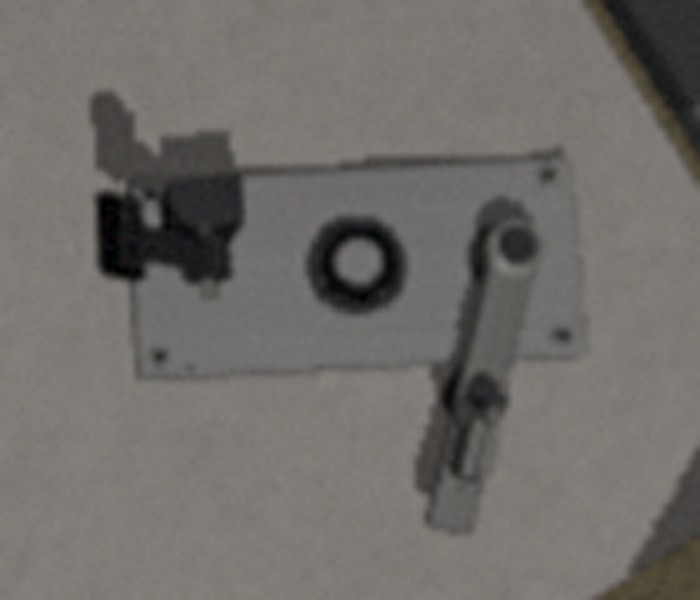

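View pics/sc.png

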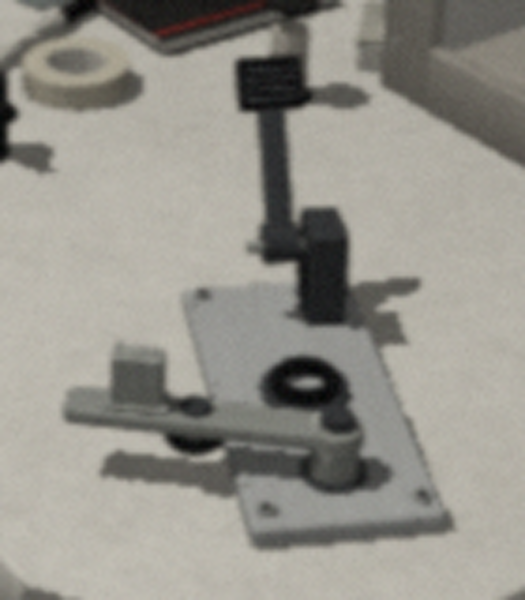

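In the enlarged top crop, the plate corners are (560,155), (585,355) and (137,378), the lens is at (357,264), the pivot knob at (517,243), the strap end at (450,515) and the tab top near (470,447). In the side crop, the tab top is at (140,350), the pad at (270,84) and the axle near (270,243).

```bash
cat > m.py <<'E'
from h import *
T=lambda u,v:(320+(u+.5)/5-.5,170+(v+.5)/5-.5)
S=lambda u,v:(290+(u+.5)/3.75-.5,210+(v+.5)/3.75-.5)
np.set_printoptions(precision=4,suppress=True)
A,B,C=[onz("top",T(*q),.012) for q in((560,155),(585,355),(137,378))]
print("corners",A,B,C,np.linalg.norm(A-B),np.linalg.norm(B-C))
sc=[onz("side",S(*q),.012) for q in((267,508),(422,495),(203,293))];print("side screws",sc)
print("top screws",[onz("top",T(*q),.012) for q in((562,335),(548,175),(160,356))])
print("lens",onz("top",T(357,264),.022),onz("side",S(305,383),.022))
print("nest by corners",(A+C)/2)
print("tab",tri(S(138,350),T(470,447)),onz("top",T(470,447),.068), "end",onz("top",T(450,532),.040))
print("pivot",onz("top",T(517,243),.05),"pad",tri(S(270,84),T(122,236)))
E
python3 m.py
```

```text
corners [0.5612 0.1235 0.012 ] [0.4711 0.1154 0.012 ] [0.4619 0.3138 0.012 ] 0.09040576491456127 0.1985869946460477
side screws [array([0.4794, 0.1286, 0.012 ]), array([0.5511, 0.1317, 0.012 ]), array([0.4711, 0.307 , 0.012 ])]
top screws [array([0.4801, 0.1253, 0.012 ]), array([0.5521, 0.1292, 0.012 ]), array([0.4717, 0.3035, 0.012 ])]
lens [0.5107 0.2171 0.022 ] [0.509  0.2087 0.022 ]
nest by corners [0.5116 0.2186 0.012 ]
tab (array([0.4259, 0.179 , 0.0666]), np.float64(0.0012996796003689338)) [0.4264 0.1793 0.068 ] end [0.3923 0.1829 0.04  ]
pivot [0.515 0.153 0.05 ] pad (array([0.5056, 0.3256, 0.1244]), np.float64(0.0006792950653360135))
```

Everything agrees with the given sizes. The jig centre is about (0.511, 0.218) with yaw 0.047. The tab is 92 mm from the pivot, so the strap is at about 1.23 rad. The lever is at about 0.17 rad. I'll plan the moves from these.

```bash
cat >> h.py <<'E'
from scipy.spatial.transform import Rotation as Ro
np.set_printoptions(precision=4,suppress=True)
P=np.array([.5143,.1529]); YAW=.047
def pose(x,y,z,a):  # tool down, tool y at world angle a
    ty=np.array([np.cos(a),np.sin(a),0]);tz=np.array([0,0,-1.])
    return np.array([x,y,z]),Ro.from_matrix(np.c_[np.cross(ty,tz),ty,tz])
def arc(th,s,z,r=.095): # th strap angle, s stand-off of tool centre behind strap centreline
    f=th+YAW;u=np.array([-np.sin(f),np.cos(f)]);d=np.array([np.cos(f),np.sin(f)])
    q=P+r*u-s*d; return pose(q[0],q[1],z,f)
def rows(*T):
    o=get_obs();p0=np.array(o["eef_pos"]);R0=Ro.from_quat(o["tcp_rot"])
    print("now",p0,o["force"],o["clock"],o["gripper_width"])
    for p,R in T:
        print(np.round(np.r_[R0.inv().apply(p-p0)*1000,(R0.inv()*R).as_rotvec()],3).tolist())
E
python3 - <<'E'
from h import *
a=arc(1.233,.045,.2); b=arc(1.233,.045,.046); print(a[0],b[0])
rows(pose(.42,-.2,.231,0),a,b)
E
```

```text
[0.4104 0.137  0.2   ] [0.4104 0.137  0.046 ]
now [ 0.2173 -0.5319  0.2305] [ 0.4217  0.5812 -0.0789] 0.1 0.08495159232544607
[313.125, -230.564, -0.065, -0.001, -0.001, -1.183]
[431.67, -546.146, 31.487, -0.0, -0.002, -2.463]
[431.632, -545.891, 185.486, -0.0, -0.002, -2.463]
```

>>> step_arm([
  [1,313,-231,0,0,0,-1.18],
  [1,313,-231,0,0,0,-1.18],
  [1,313,-231,0,0,0,-1.18],
  [1,313,-231,0,0,0,-1.18],
  [1,313,-231,0,0,0,-1.18],
  [1,313,-231,0,0,0,-1.18],
  [1,313,-231,0,0,0,-1.18],
  [1,313,-231,0,0,0,-1.18],
  [1,313,-231,0,0,0,-1.18],
  [1,313,-231,0,0,0,-1.18],
])

```text
clock: 1.1
eef_pos: [0.42, -0.1992, 0.231]
tcp_rot: [0.708, 0.707, -0.0, -0.0]
force: [0.3, 0.2, 0.6]
gripper_width: -0.0001
grip_force: 0.0
```

```bash
python3 - <<'E'
from h import *
rows(arc(1.233,.045,.15)); print(get_obs()["joint_positions"])
E
```

```text
now [ 0.42   -0.1992  0.231 ] [0.3107 0.1705 0.6304] 1.1 -8.718747303685425e-05
[336.228, -9.983, 81.008, -0.001, -0.0, -1.281]
[-0.6155  0.1008 -0.2223  1.2481 -0.0004  0.9565]
```

>>> step_arm([
  [1,336,-10,31,0,0,-1.28],
  [1,336,-10,31,0,0,-1.28],
  [1,336,-10,31,0,0,-1.28],
  [1,336,-10,31,0,0,-1.28],
  [1,336,-10,31,0,0,-1.28],
  [1,336,-10,31,0,0,-1.28],
  [1,336,-10,31,0,0,-1.28],
  [1,336,-10,31,0,0,-1.28],
  [1,336,-10,31,0,0,-1.28],
  [1,336,-10,81,0,0,-1.28],
])

```text
clock: 2.1
eef_pos: [0.4164, 0.1357, 0.1547]
tcp_rot: [0.147, 0.989, 0.001, 0.006]
force: [2.0, 0.2, -0.4]
gripper_width: 0.0003
grip_force: 0.0
```

```bash
python3 - <<'E'
from h import *
rows(arc(1.233,.045,.046))
cv2.imwrite("pics/top1.png",cv2.resize(snapshot("top")[150:310,300:470],None,fx=3.5,fy=3.5,interpolation=2))
E
```

```text
now [0.4164 0.1357 0.1547] [ 1.9768  0.1804 -0.3983] 2.1 0.0002522797578692662
[7.307, -0.995, 108.579, 0.005, 0.011, -0.003]
```

View pics/top1.png

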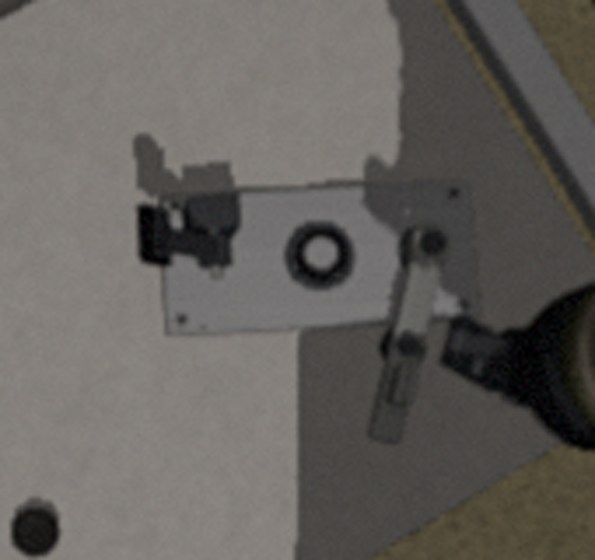

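The shut fingertips, near (470,345), are on the push side of the strap with a clear gap, and nothing else has moved. I'll go straight down.

>>> step_arm([
  [1,0,0,0,0,0,0],
  [1,0,0,35,0,0,0],
  [1,0,0,70,0,0,0],
  [1,0,0,90,0,0,0],
  [1,0,0,104,0,0,0],
  [1,0,0,104,0,0,0],
])

```text
clock: 2.75
eef_pos: [0.4115, 0.135, 0.0464]
tcp_rot: [0.147, 0.989, -0.0, -0.0]
force: [-0.3, 0.1, -0.2]
gripper_width: 0.0001
grip_force: 0.0
```

```bash
python3 - <<'E'
from h import *
rows(*[arc(t,s,.046) for t,s in((1.233,.03),(1.233,.0205),(1.15,.0205),(1.05,.0205),(.95,.0205),(.85,.0205),(.75,.0205),(.65,.0205),(.55,.0205))])
E
```

```text
now [0.4115 0.135  0.0464] [-0.2588  0.1391 -0.1751] 2.75 9.464556276418615e-05
[1.684, 16.604, 0.374, -0.001, -0.001, -0.005]
[1.734, 26.104, 0.368, -0.001, -0.001, -0.005]
[3.148, 34.043, 0.364, -0.001, -0.001, 0.078]
[3.971, 43.723, 0.358, -0.001, -0.001, 0.178]
[3.823, 53.436, 0.352, -0.001, -0.001, 0.278]
[2.707, 63.086, 0.345, -0.001, -0.001, 0.378]
[0.632, 72.577, 0.337, -0.001, -0.001, 0.478]
[-2.38, 81.813, 0.329, -0.001, -0.001, 0.578]
[-6.298, 90.702, 0.32, -0.001, -0.001, 0.678]
```

>>> step_arm([
  [1,1,8,0,0,0,0],
  [1,2,16,0,0,0,0],
  [1,2,21,0,0,0,0],
  [1,2,26,0,0,0,0],
  [1,2.5,30,0,0,0,0.035],
  [1,3.2,34,0,0,0,0.078],
  [1,3.6,39,0,0,0,0.128],
  [1,4,43.7,0,0,0,0.178],
  [1,4,48.5,0,0,0,0.228],
  [1,3.8,53.4,0,0,0,0.278],
])

```text
clock: 3.75
eef_pos: [0.4229, 0.1884, 0.0466]
tcp_rot: [0.283, 0.959, -0.0, 0.0]
force: [0.9, -2.1, -0.5]
gripper_width: 0.0003
grip_force: 0.6
```

```bash
python3 - <<'E'
from h import *
rows(*[arc(t,.0205,.046) for t in(.95,.85,.75,.65,.55,.45,.35,.25,.15)])
cv2.imwrite("pics/top2.png",cv2.resize(snapshot("top")[150:310,300:470],None,fx=3.5,fy=3.5,interpolation=2))
E
```

```text
now [0.4229 0.1884 0.0466] [ 0.8943 -2.0983 -0.4949] 3.75 0.0002764001201588806
[-1.026, -0.737, 0.583, -0.0, 0.001, 0.0]
[0.544, 8.85, 0.579, -0.0, 0.001, 0.1]
[1.15, 18.546, 0.575, -0.0, 0.001, 0.2]
[0.784, 28.254, 0.572, -0.0, 0.001, 0.3]
[-0.548, 37.876, 0.57, -0.0, 0.001, 0.4]
[-2.835, 47.318, 0.569, -0.0, 0.001, 0.5]
[-6.053, 56.484, 0.568, -0.0, 0.001, 0.6]
[-10.17, 65.283, 0.569, -0.0, 0.001, 0.7]
[-15.145, 73.627, 0.57, 0.0, 0.001, 0.8]
```

View pics/top2.png

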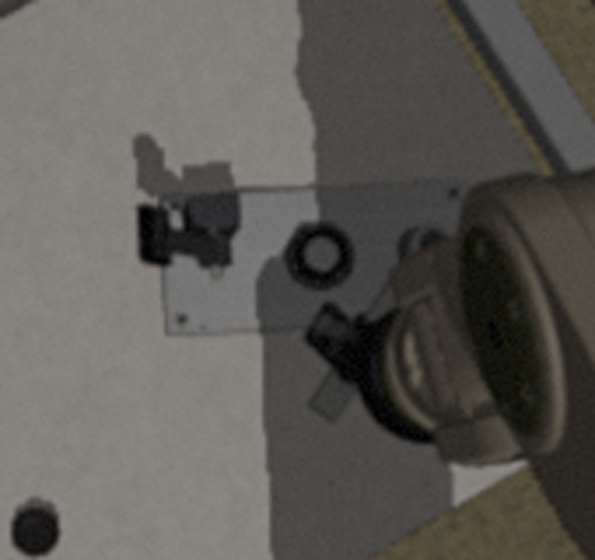

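The strap now runs from about (425,245) to its end at (330,395), but a dark object at (330,330) lies on its closing side. I'll check by projection what it is.

```bash
python3 - <<'E'
from h import *
f=lambda X:(proj("top",X)-[300,150])*3.5
o=get_obs();p=np.array(o["eef_pos"]);R=Ro.from_quat(o["tcp_rot"])
for l in([0,0,0],[11,14.5,0],[11,-14.5,0],[-11,-14.5,0],[-11,14.5,0],[0,0,-40],[0,0,-73]): print(l,f(p+R.apply(np.array(l)/1e3)))
for th in(1.233,.95,.9):
    q,_=arc(th,0,.068,.092);e,_=arc(th,0,.04,.126);print(th,"tab",f(q),"end",f(e))
e=onz("top",(300+330/3.5,150+403/3.5),.04);print(e,np.arctan2(P[0]-e[0],e[1]-P[1])-YAW,np.hypot(*(e[:2]-P)))
E
```

```text
[0, 0, 0] [374.3613 389.5308]
[11, 14.5, 0] [344.49   391.9103]
[11, -14.5, 0] [385.2792 417.7271]
[-11, -14.5, 0] [404.2052 387.151 ]
[-11, 14.5, 0] [363.4735 361.4358]
[0, 0, -40] [387.7225 384.7326]
[0, 0, -73] [399.6784 380.4381]
1.233 tab [397.6609 381.9698] end [373.4682 438.9531]
0.95 tab [357.4876 363.8893] end [319.9403 414.7684]
0.9 tab [350.982  359.5668] end [311.2811 408.9879]
[0.4156 0.215  0.04  ] 0.9620591442338712 0.1165975275765538
```

The computed tip position is (374,390), behind the tab, and the strap is at about 0.96 rad. So the dark block is the gripper's upper linkage, above the tab. The push is correct and I'll continue.

>>> step_arm([
  [1,0.8,4.8,0,0,0,0.05],
  [1,1.6,9.6,0,0,0,0.1],
  [1,2,14.5,0,0,0,0.15],
  [1,2.2,19.3,0,0,0,0.2],
  [1,2,24.1,0,0,0,0.25],
  [1,1.8,29,0,0,0,0.3],
  [1,1.2,33.8,0,0,0,0.35],
  [1,0.5,38.6,0,0,0,0.4],
  [1,-0.6,43.3,0,0,0,0.45],
  [1,-1.8,48,0,0,0,0.5],
])

```text
clock: 4.8
eef_pos: [0.4499, 0.2276, 0.0463]
tcp_rot: [0.511, 0.86, -0.0, -0.0]
force: [-0.8, -0.6, -0.1]
gripper_width: -0.0002
grip_force: 0.6
```

```bash
python3 - <<'E'
from h import *
rows(*[arc(t,.0205,.046) for t in(.45,.35,.25,.15,.1,.05,0)])
E
```

```text
now [0.4499 0.2276 0.0463] [-0.8125 -0.6113 -0.1306] 4.8 -0.00021864672706282682
[-1.357, 0.468, 0.332, -0.001, 0.0, 0.001]
[0.204, 10.056, 0.324, -0.001, 0.0, 0.101]
[0.8, 19.753, 0.316, -0.001, 0.0, 0.201]
[0.425, 29.46, 0.309, -0.001, 0.001, 0.301]
[-0.126, 34.287, 0.305, -0.001, 0.001, 0.351]
[-0.918, 39.081, 0.302, -0.001, 0.001, 0.401]
[-1.948, 43.83, 0.298, -0.001, 0.001, 0.451]
```

>>> step_arm([
  [1,0.6,4.8,0,0,0,0.05],
  [1,1.2,9.6,0,0,0,0.1],
  [1,1.6,14.5,0,0,0,0.15],
  [1,1.8,19.3,0,0,0,0.2],
  [1,1.7,24.2,0,0,0,0.25],
  [1,1.5,29,0,0,0,0.3],
  [1,1.2,32,0,0,0,0.33],
  [1,0.8,35,0,0,0,0.36],
  [1,0.4,38,0,0,0,0.39],
  [1,0.4,38,0,0,0,0.4],
])

```text
clock: 5.8
eef_pos: [0.4834, 0.2464, 0.0463]
tcp_rot: [0.671, 0.741, -0.0, -0.0]
force: [-0.1, 0.9, 0.4]
gripper_width: -0.0003
grip_force: 0.0
```

```bash
python3 - <<'E'
from h import *
rows(*[arc(t,.0205,.046) for t in(.05,.0,)],arc(0,.0165,.046))
E
```

```text
now [0.4834 0.2464 0.0463] [-0.1498  0.8816  0.3986] 5.8 -0.0002570524322666796
[-1.023, 1.223, 0.282, -0.0, -0.0, 0.003]
[-0.129, 5.999, 0.282, -0.0, 0.0, 0.053]
[-0.34, 9.994, 0.281, -0.0, 0.0, 0.053]
```

Now I'll creep to the stop in single calls, watching the force.

>>> step_arm([
  [1,0,2,0,0,0,0.02],
  [1,0,4,0,0,0,0.05],
  [1,0,5,0,0,0,0.05],
  [1,0,5,0,0,0,0.05],
])

```text
clock: 6.2
eef_pos: [0.4885, 0.2466, 0.0463]
tcp_rot: [0.689, 0.724, 0.0, 0.0]
force: [-0.7, 0.5, 0.5]
gripper_width: -0.0003
grip_force: 0.2
```

>>> step_arm([
  [1,0,1,0,0,0,0],
  [1,0,2,0,0,0,0],
  [1,0,2,0,0,0,0],
])

```text
clock: 6.5
eef_pos: [0.4894, 0.2466, 0.0462]
tcp_rot: [0.689, 0.724, -0.001, -0.001]
force: [-5.9, 1.8, 2.9]
gripper_width: -0.0
grip_force: 2.4
```

```bash
python3 - <<'E'
from h import *
rows(arc(0,.0205,.046))
cv2.imwrite("pics/side3.png",cv2.resize(snapshot("side")[200:370,280:450],None,fx=3.5,fy=3.5,interpolation=2))
E
```

```text
now [0.4894 0.2466 0.0462] [-5.8611  1.8117  2.8548] 6.5 -3.944403889996502e-05
[0.221, 0.015, 0.198, -0.002, -0.0, 0.002]
```

View pics/side3.png

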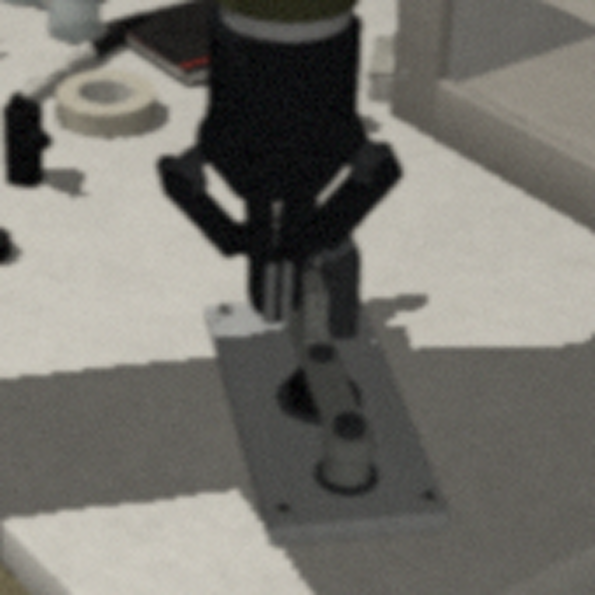

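The strap runs from the pivot (348,430) over the lens to beside the latch column, with the finger on the tab's near side. The force is rising where the closed position should be. I'll push slightly more to confirm the stop, then back off.

>>> step_arm([
  [1,0,1,0,0,0,0],
  [1,0,2,0,0,0,0],
  [1,0,2,0,0,0,0],
])

```text
clock: 6.85
eef_pos: [0.4895, 0.2466, 0.0461]
tcp_rot: [0.689, 0.724, -0.002, -0.002]
force: [-9.7, 1.6, 8.2]
gripper_width: -0.0003
grip_force: 5.1
```

>>> step_arm([
  [1,0,-5,0,0,0,0],
  [1,0,-15,0,0,0,0],
  [1,0,-30,0,0,0,0],
  [1,0,-45,0,0,0,0],
  [1,0,-60,0,0,0,0],
  [1,0,-60,-40,0,0,0],
  [1,0,-60,-80,0,0,0],
  [1,0,-60,-120,0,0,0],
  [1,0,-60,-150,0,0,0],
  [1,0,-60,-150,0,0,0],
])

```text
clock: 7.85
eef_pos: [0.4353, 0.2447, 0.2011]
tcp_rot: [0.69, 0.724, 0.004, 0.002]
force: [1.1, -0.3, -0.2]
gripper_width: -0.0001
grip_force: 0.0
```

```bash
python3 - <<'E'
from h import *
rows()
a=cv2.resize(snapshot("top")[170:290,320:460],None,fx=4,fy=4,interpolation=2)
cv2.imwrite("pics/top4.png",a)
E
```

```text
now [0.4353 0.2447 0.2011] [ 1.104  -0.3171 -0.2319] 7.85 -5.860507054888734e-05
```

View pics/top4.png

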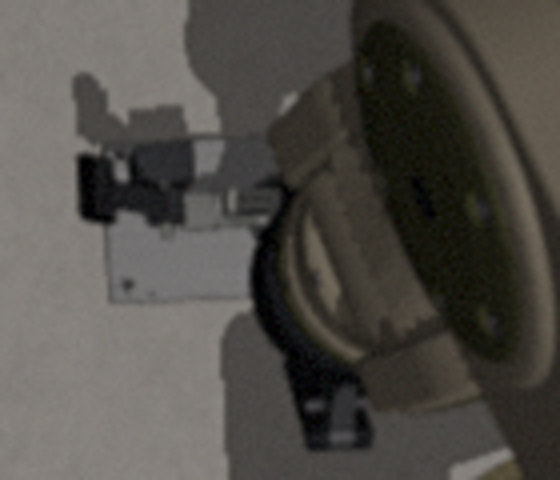

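The stop is confirmed: the force rose to 10 N with no motion. The strap now lies along the jig axis (row ~205), and its free end is under the lever beside the column. Next is the lever, with the shut fingertips following the pad's arc.

```bash
cat >> h.py <<'E'
C=np.array([.5112,.2178]); EY=np.array([-np.sin(YAW),np.cos(YAW)])
def lev(lever,off=0,r=88.,edge=11.):
    a=1.15-lever
    q=np.array([r*np.cos(a)-8*np.sin(a),r*np.sin(a)+8*np.cos(a)])+off*np.array([np.sin(a),-np.cos(a)])
    w=C+EY*(70+q[0]-edge)/1e3
    return pose(w[0],w[1],.053+q[1]/1e3,YAW)
E
python3 - <<'E'
from h import *
s=lev(.15,-15)
rows((s[0]+[0,0,.06],s[1]),s)
print(s[0])
E
```

```text
now [0.4342 0.2442 0.1987] [-0.2395  0.0968 -0.1801] 7.9 -5.705182748103204e-05
[57.031, 75.787, -0.257, 0.006, -0.001, 0.002]
[56.954, 75.414, 59.742, 0.006, -0.001, 0.002]
[0.5071 0.3049 0.1395]
```

>>> step_arm([
  [1,20,25,-5,0,0,0],
  [1,40,50,-5,0,0,0],
  [1,57,75,-5,0,0,0],
  [1,57,75,0,0,0,0],
  [1,57,75,25,0,0,0],
  [1,57,75,45,0,0,0],
  [1,57,75,56,0,0,0],
  [1,57,75,56,0,0,0],
])

```text
clock: 8.7
eef_pos: [0.5025, 0.3033, 0.1375]
tcp_rot: [0.69, 0.724, -0.002, -0.001]
force: [-0.0, 0.4, -0.3]
gripper_width: 0.0
grip_force: 0.0
```

```bash
python3 - <<'E'
from h import *
rows(lev(.15,-15),lev(.15,-8),lev(.15,0),*[lev(t,1) for t in(.25,.35,.45,.55,.65,.75,.85,.95,1.05,1.15)])
cv2.imwrite("pics/side5.png",cv2.resize(snapshot("side")[180:350,280:450],None,fx=3.5,fy=3.5,interpolation=2))
E
```

```text
now [0.5025 0.3033 0.1375] [-0.0141  0.4147 -0.31  ] 8.7 2.1924188754159515e-05
[1.411, 4.713, -1.962, -0.005, 0.002, 0.002]
[7.309, 4.741, 1.807, -0.005, 0.002, 0.002]
[14.05, 4.773, 6.115, -0.005, 0.002, 0.002]
[22.465, 4.811, 11.185, -0.005, 0.002, 0.002]
[29.546, 4.848, 16.45, -0.005, 0.002, 0.002]
[36.067, 4.888, 22.395, -0.005, 0.002, 0.002]
[41.961, 4.929, 28.962, -0.005, 0.002, 0.002]
[47.171, 4.971, 36.084, -0.005, 0.002, 0.002]
[51.643, 5.015, 43.69, -0.005, 0.002, 0.002]
[55.333, 5.059, 51.706, -0.005, 0.002, 0.002]
[58.205, 5.103, 60.049, -0.005, 0.002, 0.002]
[60.23, 5.147, 68.638, -0.005, 0.002, 0.002]
[61.387, 5.19, 77.386, -0.005, 0.002, 0.002]
```

View pics/side5.png

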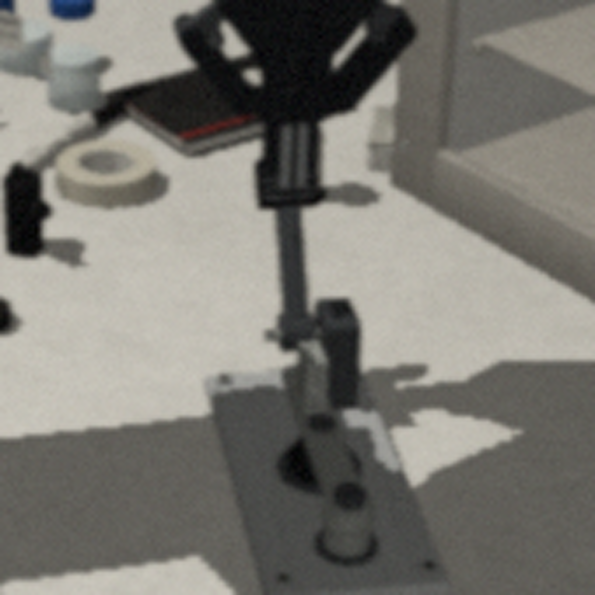

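The strap is seated beside the column. The shut fingertips, centred near (292,160), are in front of the pad, which spans (257–325, 185). I'll start pressing along the arc.

>>> step_arm([
  [1,4,1,0,0,0,0],
  [1,8,1,2,0,0,0],
  [1,12,1,5,0,0,0],
  [1,15,1,7,0,0,0],
  [1,19,1,9,0,0,0],
  [1,22.5,1,11.5,0,0,0],
])

```text
clock: 9.35
eef_pos: [0.5048, 0.3274, 0.1291]
tcp_rot: [0.69, 0.724, 0.0, 0.0]
force: [-0.2, -1.0, 4.2]
gripper_width: -0.0
grip_force: 1.4
```

```bash
python3 - <<'E'
from h import *
rows(*[lev(t,2) for t in(.25,.35,.45,.55,.65,.75,.85)])
E
```

```text
now [0.5048 0.3274 0.1291] [-0.2101 -1.0478  4.2213] 9.35 -1.6352941382508142e-05
[-0.732, 1.253, 3.473, 0.001, -0.0, 0.002]
[6.271, 1.261, 8.829, 0.001, -0.0, 0.002]
[12.705, 1.268, 14.858, 0.001, -0.0, 0.002]
[18.505, 1.272, 21.499, 0.001, -0.0, 0.002]
[23.612, 1.275, 28.685, 0.001, -0.0, 0.002]
[27.977, 1.275, 36.346, 0.001, -0.0, 0.002]
[31.555, 1.273, 44.404, 0.001, -0.0, 0.002]
```

>>> step_arm([
  [1,3,0,2,0,0,0],
  [1,6,0,5,0,0,0],
  [1,9,0,8,0,0,0],
  [1,12,0,11,0,0,0],
  [1,15,0,14.5,0,0,0],
  [1,18,0,18,0,0,0],
  [1,20.5,0,22,0,0,0],
  [1,23,0,26,0,0,0],
  [1,25.5,0,30,0,0,0],
  [1,27.5,0,34,0,0,0],
])

```text
clock: 10.35
eef_pos: [0.503, 0.3547, 0.0944]
tcp_rot: [0.69, 0.724, 0.0, -0.0]
force: [0.4, 1.0, 4.7]
gripper_width: 0.0001
grip_force: 1.5
```

```bash
python3 - <<'E'
from h import *
rows(*[lev(t,2) for t in(.75,.85,.95,1.05,1.15)])
E
```

```text
now [0.503  0.3547 0.0944] [0.3969 0.9839 4.6784] 10.35 9.657943416874997e-05
[0.547, 1.791, 1.567, -0.0, -0.0, 0.002]
[4.125, 1.799, 9.626, -0.0, -0.0, 0.002]
[6.881, 1.806, 18.001, -0.0, -0.0, 0.002]
[8.786, 1.811, 26.609, -0.0, -0.0, 0.002]
[9.823, 1.814, 35.365, -0.0, -0.0, 0.002]
```

>>> step_arm([
  [1,2,1,4,0,0,0],
  [1,4,1,8,0,0,0],
  [1,5.5,1,12,0,0,0],
  [1,7,1,16,0,0,0],
  [1,8,1,20,0,0,0],
  [1,9,1,24,0,0,0],
  [1,9.5,1,27,0,0,0],
  [1,10,1,30,0,0,0],
  [1,10,1,31,0,0,0],
])

```text
clock: 11.25
eef_pos: [0.5034, 0.3643, 0.0633]
tcp_rot: [0.69, 0.724, -0.0, -0.0]
force: [-1.7, 0.4, 2.0]
gripper_width: 0.0
grip_force: 1.3
```

>>> step_arm([
  [1,0,0,1,0,0,0],
  [1,0,0,2,0,0,0],
  [1,0,0,2,0,0,0],
])

```text
clock: 11.55
eef_pos: [0.5039, 0.3644, 0.0617]
tcp_rot: [0.69, 0.724, 0.0, 0.0]
force: [-0.3, 0.0, 0.8]
gripper_width: -0.0002
grip_force: 0.3
```

>>> step_arm([
  [1,0,0,1,0,0,0],
  [1,0,0,2,0,0,0],
  [1,0,0,2,0,0,0],
])

```text
clock: 11.85
eef_pos: [0.504, 0.3645, 0.0609]
tcp_rot: [0.69, 0.724, 0.001, 0.0]
force: [-3.2, -0.5, 6.8]
gripper_width: -0.0002
grip_force: 3.8
```

Near 61 mm, as expected. I'll press on gently to confirm the stop.

>>> step_arm([
  [1,0,0,1,0,0,0],
  [1,0,0,2,0,0,0],
  [1,0,0,2,0,0,0],
])

```text
clock: 12.15
eef_pos: [0.5041, 0.3646, 0.0606]
tcp_rot: [0.69, 0.724, 0.001, 0.001]
force: [-5.5, -3.6, 17.6]
gripper_width: -0.0001
grip_force: 8.6
```

>>> step_arm([
  [1,0,0,1,0,0,0],
  [1,0,0,2,0,0,0],
  [1,0,0,2,0,0,0],
])

```text
clock: 12.45
eef_pos: [0.5042, 0.3646, 0.0603]
tcp_rot: [0.69, 0.724, 0.002, 0.001]
force: [-9.2, -4.9, 26.9]
gripper_width: 0.0001
grip_force: 13.4
```

It's firmly on the stop. Now I'll retract straight up and away, then look.

>>> step_arm([
  [1,0,0,-10,0,0,0],
  [1,0,0,-30,0,0,0],
  [1,0,0,-70,0,0,0],
  [1,0,0,-110,0,0,0],
  [1,0,0,-150,0,0,0],
  [1,-40,-40,-150,0,0,0],
  [1,-80,-80,-150,0,0,0],
  [1,-120,-110,-150,0,0,0],
  [1,-160,-120,-150,0,0,0],
  [1,-200,-120,-150,0,0,0],
])

```text
clock: 13.45
eef_pos: [0.3911, 0.1573, 0.2057]
tcp_rot: [0.689, 0.725, -0.0, 0.0]
force: [1.8, 0.2, 0.3]
gripper_width: -0.0
grip_force: 0.0
```

>>> step_arm([
  [1,-50,0,0,0,0,0],
  [1,-100,0,0,0,0,0],
  [1,-150,0,0,0,0,0],
  [1,-200,0,0,0,0,0],
  [1,-200,0,0,0,0,0],
  [1,-200,0,0,0,0,0],
  [1,-200,0,0,0,0,0],
])

```text
clock: 14.15
eef_pos: [0.4032, -0.0405, 0.2056]
tcp_rot: [0.689, 0.724, -0.0, -0.0]
force: [0.9, 0.4, -0.9]
gripper_width: 0.0003
grip_force: 0.0
```

```bash
python3 - <<'E'
from h import *
rows()
a=cv2.resize(snapshot("top")[170:290,300:460],None,fx=3.6,fy=3.6,interpolation=2)
b=cv2.resize(snapshot("side")[220:370,300:430],(374,432),interpolation=2)
cv2.imwrite("pics/fin.png",cv2.resize(np.hstack([a[:432],b[:,:]]),(790,360)))
E
```

```text
now [ 0.4032 -0.0405  0.2056] [ 0.9362  0.3926 -0.8519] 14.15 0.00025517208292230126
```

View pics/fin.png

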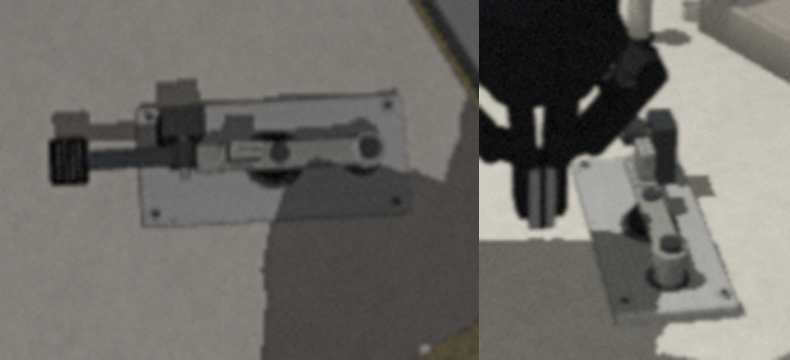

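The strap lies over the lens along the jig axis, from the pivot at (370,148) to its end at about (200,157). The lever is flat along +y with its pad at (68,160), and the arm is clear. I'm handing in.

```bash
python3 -c "
from station import *
print(finish_job())"
```

```text
the job is handed in; nothing more can be done
None
```

The job is handed in at about 14 s of the 45 s allowed: the strap was pushed over the lens to its stop, then the lever was pressed level to its lower stop, and the arm ended clear, touching nothing.

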